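# Rinse the drained mug on the cup rinser and hold it up to the inspection camera

### The job

Take the upside-down mug off the drip tray, set it mouth-down and centred on the black star of the cup rinser and press the star right down, keeping it down for two seconds so that the inside is rinsed. Then lift the mug away and show its inside to the inspection camera: hold it still in the air with its mouth squarely facing the lens, centred, the rim about 10 cm in front of the glass. Finish while still holding the mug there; do not disturb the camera or the other things on the counter.

Things in the scene. Friction and masses are not known exactly. Their poses are not given: they have to be found in the camera images.
- mug: cream mug with a loop handle, standing upside down on the drip tray's wire grid; 64 mm across at the mouth, about 57 near the foot, 50 tall, 0.08 to 0.16 kg. Origin in the plane of the mouth, 13.8 mm from its centre on the handle side; z from mouth to foot (up as it stands); the handle points along -y, to 60 mm from the centre line. Grip the body along its x
- mug_mouth (a point): centre of the mug's mouth, in the plane of the rim; axes as the mug's (z from mouth to foot). The lower half of the body, from 5 to 30 mm from the mouth, is the part to grip (62 to 64 mm across)
- rinser_tray: fixed stainless drip tray, 170 mm (its x) by 420 mm (its y), 22 mm rim, wire grid with its top 16 mm above the counter; origin at the centre of its underside. The cup rinser is built in 140 mm from the centre along -y, on a steel collar 104 mm across and 23 mm high; the mug and a small glass stand on the rest of the grid, over 105 mm between centres, in either order
- star_top (a point): centre of the top of the rinser's black star, 80 mm across, where the cup's rim rests; top 46 mm above the counter at rest (a 5 mm jet nozzle in the middle goes inside the cup). z points up
- rinser_star (a joint): travel of the star, m: 0 at rest, 0.008 pushed right down; a spring pushes it back up, 3.5 N at rest and 9 N right down
- lens (a point): centre of the front glass of the inspection camera: a black head 84 mm across with a white ring light, in a yoke on a grey post, about 0.14 m above the counter. z points straight out of the lens; the head leans towards the robot's side and looks upwards, 0.45 to 0.75 rad between its line of sight and vertical. The head is stiff and fixed; do not push it
- camera_head (a joint): tilt of the camera head, rad: 0 looks straight up, growing as it leans towards the robot's side
- camera: foot and post of the inspection camera; origin at the centre of the underside of the foot; the head leans towards its -x
- small_glass: small clear drinking glass standing upright on the grid, 48 mm across, 61 mm tall; bystander; origin at the centre of its underside
- fork: steel fork lying on the counter, 200x27x14 mm; bystander; origin centre of underside
- spoon: steel spoon lying on the counter, 195x42x15 mm; bystander; origin centre of underside

How it is judged:
By the outcome, as a careful person would: the job done as asked, in the order asked, and still so for the second after the job is handed in, while the arm keeps its last pose, push and grip.
It also fails if it takes over 43 s, if anything falls off the work surface, if the arm or the gripper's body presses on something with over 40 N, if the wrist force passes 120 N, or if a joint passes its speed limit or range.

### The arm

A 6-joint arm with a two-finger parallel gripper is mounted at the origin on a cart in front of the work surface, level with it; the furniture and walls round the work are solid. World frame = base frame: x ahead of the robot, y to its left, z up, the work surface at z = 0. Lengths are in mm, angles in rad, forces in N, time in s.
With the tool pointing down it reaches from about 350 to 975 mm from the base axis. Payload 7.1 kg.
Tool frame: the origin (TCP) lies between the finger pads; the fingertips stand 17 mm ahead of it and the grasp point (between the pads) lies 2 mm behind it; z points along the fingers, y is the line along which they close (so a half turn about z gives the same grasp; the last joint's range is limited). The gripper opens to 88 mm and grips with 3 to 60 N. Pads are 20 mm wide; open, the fingers measure 115 mm over their backs; the gripper's body (75 mm by 178 mm) begins 61 mm behind the grasp point.
Start: joints at [1.152, 0.423, 1.63, -0, 1.089, -0.019], TCP at [243.239, 575.708, 239.675] pointing down, gripper open.
Joint ranges: [-3, 3], [-0.9, 2.11], [0.09, 2.58], [-1.31, 4.45], [0.11, 2.69], [-2.54, 2.54]. Speed limits (rad/s): [2.39, 2.39, 3.01, 3.14, 3.14, 3.14].

### API

Orientations are given as a rotation vector (axis times angle).
In Python, from workcell import ctrl gives the robot as it stands.
- The arm moves only by the shell command python3 jog.py 'ROWS' [OPENING]. ROWS is a JSON list of rows, 1 to 5 of them, each of 6 numbers: dx, dy, dz in mm, then a rotation vector rx, ry, rz in rad; each row shifts and turns the commanded pose from where the row before left it, along the tool's axes as they then stand; what a row does not reach is not made up. A row lasts 1/12 s, in which the tool goes at most 41.7 mm and 0.125 rad, less where a joint would pass 70% of its speed; a pose out of reach is approached as far as the arm can. OPENING is the finger opening in mm, set as the command begins (- or left out keeps the last). The fingers move at their own pace and stop on an object; the grip force is fixed at half the most. Time passes only in rows, so rows that do not move let the fingers close. It prints the time, the measured TCP pose, the force, the opening and the grip force at its end.
- ctrl.get_obs(): the state, without advancing time (a new reading comes with each control period).
- ctrl.get_image(name): name is "scene" or "top" or "wrist"; returns a dict with "img" (400x640x3 uint8, red, green, blue), "fx", "fy", "cx", "cy" (pixels), "R" (3x3) and "t" (3): a world point X has camera coordinates R X + t. Camera axes: x right, y down, z forward; pixel columns grow to the right and rows downward; lengths in mm; the calibration is good to about 2 mm. A picture is of the moment at which its call begins. There is no depth.
- ctrl.close_job(): hands the job in; it is judged then, once.
The state is a dict: "t": time; "qpos": joint angles; "qvel": joint speeds; "joint_torque": joint torques, N m; "ee_pos": TCP position; "orientation": TCP orientation; "ft_force": force on the tool from outside, world axes, zero at the start; "moment": the same for the moment, N m; "width": finger opening in mm; "grasp_force": force on a finger pad.
Only numpy, scipy, OpenCV 4.12 (cv2) and the standard library are available. Lean on these libraries where they do the work, as an engineer would, in place of code of your own. Each camera call takes 0.05 s, during which the arm holds its last target. There are 200 camera calls.

## Working session

There is one attempt and no reset: what is moved stays moved. The work goes in short steps, Python scripts to look and compute and a shell command to move; the robot and the scene stay as the last step left them, time stands still between calls to the robot, and variables do not carry over. Pictures are saved under pics/ and viewed, at most 10 in all, crops included, and the job is handed in when it is done.

```bash
ls; mkdir -p pics; python3 - <<'E'
from workcell import ctrl
import cv2,numpy as np
for n in ["scene","top"]:
    d=ctrl.get_image(n); cv2.imwrite(f"pics/{n}0.png",d["img"][:,:,::-1])
    print(n,d["fx"],d["fy"],d["cx"],d["cy"],np.round(d["R"],4).tolist(),np.round(d["t"],1).tolist())
print(ctrl.get_obs())
E
```

```text
jog.py
pics
workcell.py
scene 503.566442250547 503.566442250547 317.6945532790902 197.28226239141128 [[0.5816, -0.8135, -0.0009], [-0.3147, -0.224, -0.9224], [0.7502, 0.5367, -0.3863]] [-327.0, 288.9, 1002.2]
top 375.2230748984108 375.2230748984108 312.14658360857567 194.59710460689374 [[-0.006, -1.0, 0.0017], [-0.9829, 0.0056, -0.1838], [0.1838, -0.0028, -0.983]] [7.5, 594.9, 1298.2]
{'t': 0.1, 'qpos': array([ 1.15201548e+00,  4.23775345e-01,  1.63060924e+00, -3.82371529e-05,
        1.08858469e+00, -1.89998925e-02]), 'qvel': array([-0.00129311, -0.0015932 , -0.00018526, -0.00106367,  0.00039201,
        0.00153689]), 'joint_torque': array([ 3.31814908e-04, -5.45621502e+01, -2.74325931e+01,  6.46356982e-02,
        1.88657135e-02, -1.97331764e-05]), 'ee_pos': array([243.05174734, 575.28675696, 238.97429305]), 'orientation': array([-6.23720627e-01, -3.07878256e+00,  2.12215919e-03]), 'ft_force': array([0.09225144, 0.69660221, 1.00376062]), 'moment': array([0.00865078, 0.0274447 , 0.01218048]), 'grasp_force': 0.0, 'width': 87.71729775753026}
```

View pics/scene0.png

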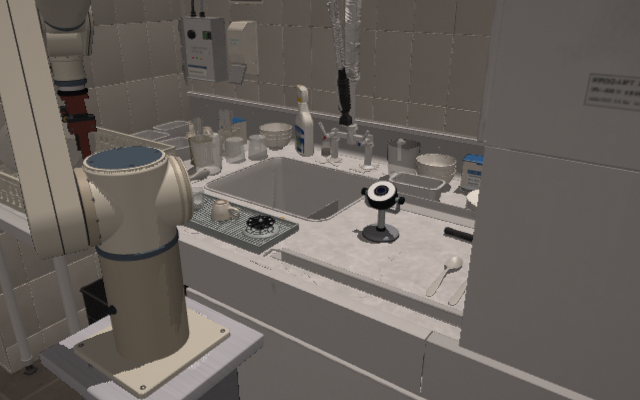

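View pics/top0.png

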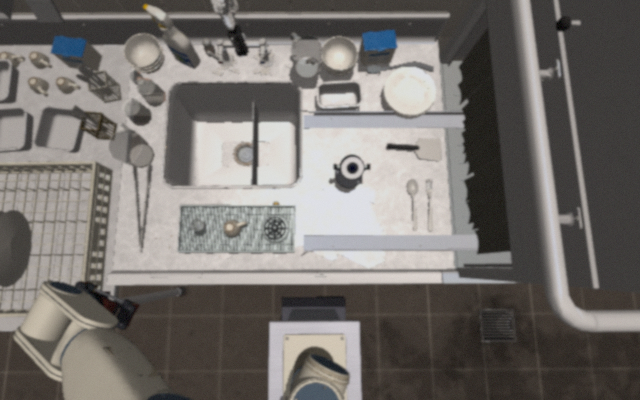

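Scene: mug at about (222,210), star (261,223), camera (381,190). Top: glass (199,228), mug (232,228), star (275,229), camera head (350,168). Next I'll get closer with the wrist camera.

```bash
cat > h.py <<'E'
from workcell import ctrl
import cv2,numpy as np
from scipy.spatial.transform import Rotation as Ro
def ray(d,u,v):
    r=np.array([(u-d["cx"])/d["fx"],(v-d["cy"])/d["fy"],1.]); R=np.array(d["R"]);t=np.array(d["t"])
    r=R.T@r; return -R.T@t, r/np.linalg.norm(r)
def plane(d,u,v,z):
    c,r=ray(d,u,v); return c+r*(z-c[2])/r[2]
def tri(rays):
    A=sum(np.eye(3)-np.outer(r,r) for c,r in rays); b=sum((np.eye(3)-np.outer(r,r))@c for c,r in rays)
    X=np.linalg.solve(A,b); return X,[np.linalg.norm(np.cross(X-c,r)) for c,r in rays]
def proj(d,X):
    p=np.array(d["R"])@X+np.array(d["t"]); return np.array([d["fx"]*p[0]/p[2]+d["cx"],d["fy"]*p[1]/p[2]+d["cy"]])
def save(d,n,box=None,k=1):
    im=d["img"][:,:,::-1]
    if box: im=im[box[1]:box[3],box[0]:box[2]]
    cv2.imwrite(f"pics/{n}.png",cv2.resize(im,None,fx=k,fy=k,interpolation=cv2.INTER_CUBIC))
def togo(P,R):
    "P goal, R goal 3x3 -> tool-axes translation, rotvec"
    o=ctrl.get_obs(); C=Ro.from_rotvec(o["orientation"])
    return np.round(C.inv().apply(np.array(P)-o["ee_pos"]),1), np.round((C.inv()*Ro.from_matrix(R)).as_rotvec(),3)
E
python3 - <<'E'
from h import *
t=ctrl.get_image("top");w=ctrl.get_image("wrist")
for n,u,v,z in [("glass",199,228,61),("mug",232,228,50),("star",275,229,46),("cam",350,165,140),("traycorner",180,207,22),("c2",295,207,22),("c3",295,252,22),("c4",180,252,22),("spoon",413,195,10)]: print(n,plane(t,u,v,z).round(1))
s=ctrl.get_image("scene")
print(tri([ray(s,380.5,192),ray(t,350,167)]))
o=ctrl.get_obs();C=Ro.from_rotvec(o["orientation"]).as_matrix();print(C.round(3))
c=-w["R"].T@w["t"];print("wrist cam in tool",(C.T@(c-o["ee_pos"])).round(1),(w["R"]@C).round(3),w["fx"])
a=cv2.resize(s["img"][160:260,160:420],None,fx=3,fy=3,interpolation=2);b=cv2.resize(t["img"][140:260,170:430],None,fx=3,fy=3,interpolation=2)
cv2.imwrite("pics/st.png",np.vstack([a[:230],b])[:590,:,::-1])
E
```

```text
glass [476.1 404.2  61. ]
mug [476.5 290.1  50. ]
star [472.5 137.4  46. ]
cam [ 681.5 -126.1  140. ]
traycorner [557.6 489.4  22. ]
c2 [555.1  67.2  22. ]
c3 [391.6  66.8  22. ]
c4 [394.1 479.8  22. ]
spoon [ 599.7 -372.3   10. ]
(array([ 678.5203135 , -128.53958703,  128.37753476]), [np.float64(1.6687941018408055), np.float64(1.668794101840796)])
[[-0.921  0.389 -0.   ]
 [ 0.389  0.921 -0.001]
 [ 0.    -0.001 -1.   ]]
wrist cam in tool [  69.9    0.5 -144.9] [[ 0.     1.     0.   ]
 [-0.967  0.    -0.253]
 [-0.253  0.     0.967]] 329.4911345798027
```

View pics/st.png

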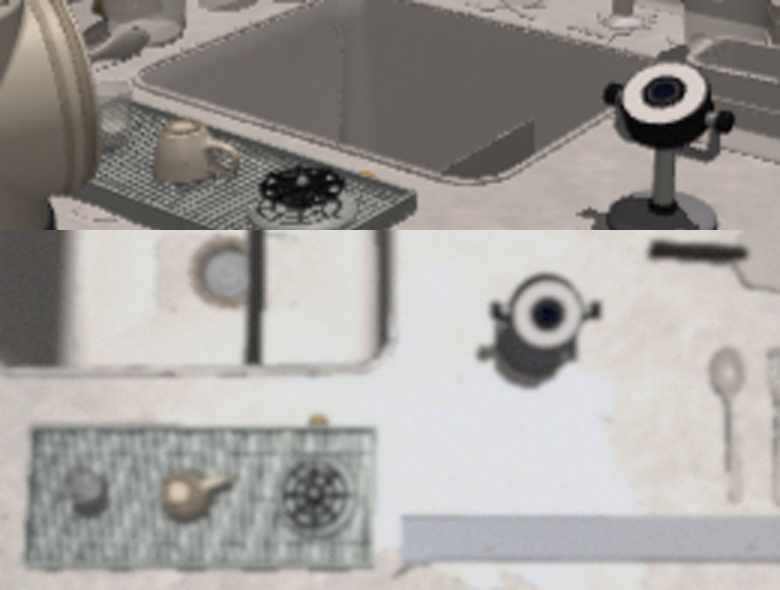

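```bash
python3 jog.py '[[-30,-20,0,0,0,0],[-30,-20,0,0,0,0],[-30,-20,0,0,0,0],[-30,-20,0,0,0,0],[-30,-20,0,0,0,0]]'; python3 jog.py '[[-30,-20,0,0,0,0],[-30,-20,0,0,0,0],[-30,-20,0,0,0,0],[-30,-20,0,0,0,0],[-30,-20,0,0,0,0]]';  python3 jog.py '[[-30,-20,0,0,0,0],[-24,-20,0,0,0,0],[0,0,0,0,0,0],[0,0,0,0,0,0]]'; python3 - <<'E'
from h import *
d=ctrl.get_image("wrist"); save(d,"w1",k=1.25); np.savez("w1.npz",**d)
E
```

```text
t: 0.67
ee_pos: [343.0, 423.8, 239.6]
orientation: [0.623, 3.079, -0.0]
ft_force: [0.6, 0.6, 1.1]
width: 87.8
grasp_force: 0.0
t: 1.08
ee_pos: [442.4, 273.1, 239.8]
orientation: [0.624, 3.079, 0.0]
ft_force: [0.3, -0.2, 0.2]
width: 88.0
grasp_force: 0.0
t: 1.42
ee_pos: [476.4, 215.6, 239.6]
orientation: [-0.629, -3.078, -0.0]
ft_force: [0.5, 0.0, 0.1]
width: 87.7
grasp_force: 0.0
```

View pics/w1.png

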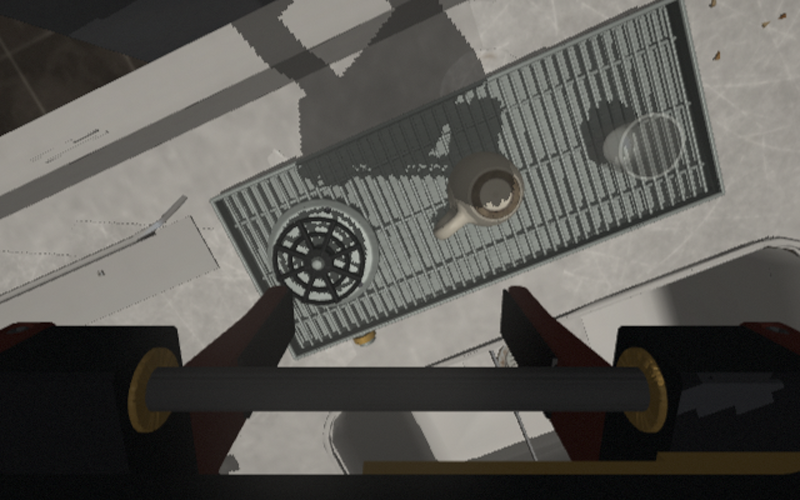

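Wrist view (×1.25): foot ring of the mug centred at (496,195), handle tip (438,233), star ring centred (320,259), glass (652,148). I'll fit these by masks.

```bash
python3 - <<'E'
from h import *
d=dict(np.load("w1.npz")); im=d["img"]; 
hsv=cv2.cvtColor(im,cv2.COLOR_RGB2HSV); g=cv2.cvtColor(im,cv2.COLOR_RGB2GRAY)
print(hsv[150,378],hsv[182,360],hsv[156,396],hsv[140,430], g[207-32,256],g[150,385])
# star: black pixels near, hull ellipse
m=np.zeros(g.shape,np.uint8); cv2.circle(m,(256,207),40,255,-1)
m&=((g<45)*255).astype(np.uint8)
m[225:,225:]=m[225:,225:]  
n,l,st,c=cv2.connectedComponentsWithStats(m); k=1+np.argmax(st[1:,4]); pts=np.argwhere(l==k)[:,::-1].astype(np.int32)
h=cv2.convexHull(pts); e=cv2.fitEllipse(h); print("star",st[k],e, plane(d,*e[0],46).round(1))
hp=np.array([plane(d,*p[0],46)[:2] for p in h]);print(cv2.minEnclosingCircle(hp.astype(np.float32)))
# nozzle (bright dot)?
print("nozzle",plane(d,317/1.25,264/1.25,50))
# mug
m=((hsv[...,0]<25)&(hsv[...,1]>30)&(hsv[...,2]>60)).astype(np.uint8)*255
r=np.zeros_like(m); cv2.circle(r,(385,160),48,255,-1); m&=r
vis=im.copy(); vis[m>0]=[255,0,0]; vis[l==k]=[0,255,0]
save(dict(img=vis),"m1",(200,80,520,280),2.5)
E
```

```text
[16 46 61] [ 20  36 175] [19 34 83] [53 12 83] 40 73
star [ 219  174   73   70 1809] ((254.02601623535156, 208.6795654296875), (70.99793243408203, 73.84272003173828), 94.48108673095703) [476.2 142.5  46. ]
((477.73095703125, 140.9951171875), 41.162471771240234)
nozzle [477.78416574 142.03516287  50.        ]
```

View pics/m1.png

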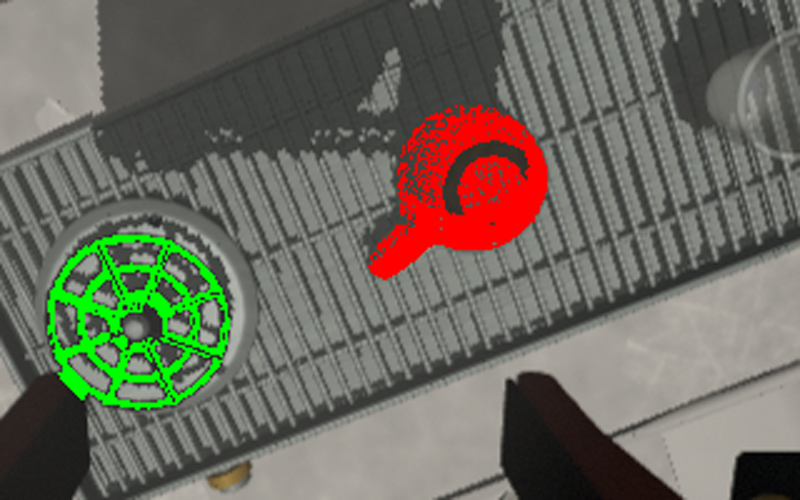

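Masks: the star's ring is centred at about crop (138,321); the mug body at (472,180) with the handle tip at (375,272). Now I'll compute the mug axis and handle direction.

```bash
python3 - <<'E'
from h import *
from scipy.optimize import least_squares
d=dict(np.load("w1.npz")); im=d["img"]; hsv=cv2.cvtColor(im,cv2.COLOR_RGB2HSV)
m=((hsv[...,0]<25)&(hsv[...,1]>30)&(hsv[...,2]>60)).astype(np.uint8)*255
r=np.zeros_like(m); cv2.circle(r,(385,160),48,255,-1); m&=r
m=cv2.morphologyEx(m,cv2.MORPH_CLOSE,np.ones((5,5)))
m=cv2.morphologyEx(m,cv2.MORPH_OPEN,np.ones((3,3)))
c=max(cv2.findContours(m,0,1)[0],key=cv2.contourArea)[:,0,:]
nad=ray(d,0,0)[0]; print("cam",nad.round(1))
def fit(z,R,sel):
    P=np.array([plane(d,*p,z)[:2] for p in c]); x=np.array([476,290.])
    for _ in range(6):
        v=P-x; a=v/np.linalg.norm(v,axis=1)[:,None]; u=(x-nad[:2]); u/=np.linalg.norm(u)
        q=P[(sel*(a@u)>0.2)&(abs(np.linalg.norm(v,axis=1)-R)<5)]
        s=least_squares(lambda y:np.linalg.norm(q-y,axis=1)-R,x,loss="soft_l1"); x=s.x
    return x.round(1),len(q),np.std(s.fun).round(2)
print("mouth",fit(16,32,-1)); F=fit(66,28.5,1); print("foot",F, "free check", fit(62,28.7,1))
x=F[0]
ys,xs=np.nonzero(m); H=np.array([plane(d,u,v,41)[:2] for u,v in zip(xs,ys)])-x
n=np.linalg.norm(H,axis=1); s=(n>40)&(H[:,1]<0); print(n[s].max(), s.sum()); q=H[s].mean(0); print("handle dir",np.degrees(np.arctan2(q[1],q[0])))
h=H[s]; w=np.linalg.svd(h-h.mean(0))[2][0]; print("axis",np.degrees(np.arctan2(*w[::-1])))
for n_,u,v,z in [("star",255.4,208.4,46)]: print(plane(d,u,v,z))
print("tray corners",[plane(d,u/1.25,v/1.25,22).round(0) for u,v in [(213,200),(680,2),(722,192),(297,357)]])
E
```

```text
cam [412.4 243.5 384.8]
mouth (array([480.3, 298.7]), 72, np.float64(1.05))
foot (array([471.2, 292.5]), 73, np.float64(0.8)) free check (array([472.1, 293.2]), 73, np.float64(0.77))
55.066616688840604 176
handle dir -60.303001868047566
axis -106.09600386208636
[476.50583979 143.96048045  46.        ]
tray corners [array([394.,  75.,  22.]), array([402., 490.,  22.]), array([563., 490.,  22.]), array([561.,  74.,  22.])]
```

```bash
python3 - <<'E'
from h import *
d=dict(np.load("w1.npz"))
f=lambda a,b,z:plane(d,200+a/2.5,80+b/2.5,z)[:2]
print("foot ring",f(490,181,65), plane(d,496/1.25,195/1.25,65))
for z in (50,40):
  A=f(378,267,z);B=f(422,230,z);q=A-B;print(A,B,np.degrees(np.arctan2(q[1],q[0])), [np.degrees(np.arctan2(*(A-c)[::-1])) for c in (np.array([473,293]),)])
t=ctrl.get_image("top"); im=t["img"]; hsv=cv2.cvtColor(im,cv2.COLOR_RGB2HSV)
m=((hsv[...,1]>45)&(hsv[...,0]<25)).astype(np.uint8); r=np.zeros_like(m); cv2.circle(r,(235,226),17,1,-1); m&=r
ys,xs=np.nonzero(m);print(xs.min(),xs.max(),ys.min(),ys.max(),m.sum())
s=ctrl.get_image("scene"); 
for X in ([473,294,66],[473,294,16],[476.5,143,46]): print(proj(s,np.array(X)).round(1),proj(t,np.array(X)).round(1))
v=cv2.resize(s["img"][180:250,190:300],None,fx=7,fy=7,interpolation=2); cv2.imwrite("pics/s2.png",v[:,:,::-1])
E
```

```text
foot ring [475.41762834 299.16275934] [479.0023441  298.70636253  65.        ]
[493.72835848 246.93368587] [486.34739103 269.30229839] -71.73866851919001 [np.float64(-65.77378847180333)]
[496.15771881 247.0352752 ] [488.55630228 270.07197631] -71.7386685191899 [np.float64(-63.26034810489874)]
225 243 224 232 52
[219.3 201.8] [229.9 228.6]
[220.5 217.1] [232.8 229.9]
[258.7 220.2] [273.4 227.9]
```

View pics/s2.png

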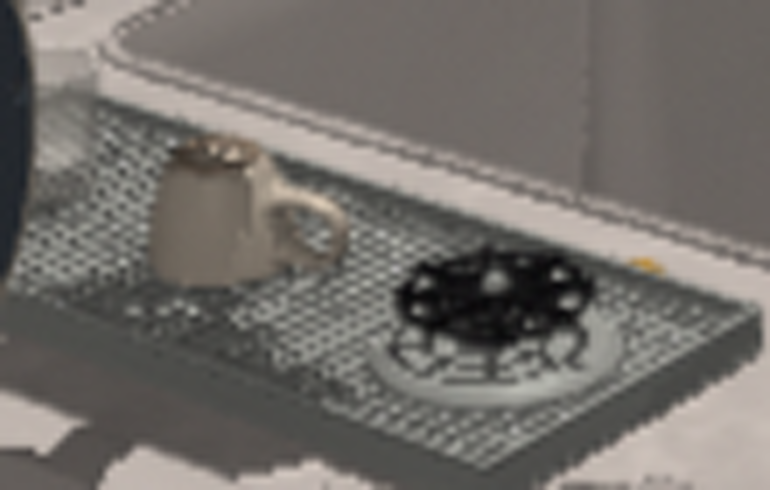

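Scene crop: foot centre at (220.3,201.5), which agrees with a mug at about (473,294). The star centre at (260.4,220) suggests its y is about 140. I'll go above the mug, turning to the grip yaw, and look again.

```bash
python3 jog.py '[[11,23.6,26,0,0,0],[11,23.6,26,0,0,0],[11,23.6,26,0,0,0],[0,0,0,0,0,0.112],[0,0,0,0,0,0.112]]' >/dev/null; python3 jog.py '[[0,0,0,0,0,0.112],[0,0,0,0,0,0.112],[0,0,0,0,0,0.112],[0,0,0,0,0,0.112],[0,0,0,0,0,0.113]]'; python3 jog.py '[[0,0,0,0,0,0],[0,0,0,0,0,0]]' ; python3 - <<'E'
from h import *
d=ctrl.get_image("wrist"); save(d,"w2",k=1.25); np.savez("w2.npz",**d); print(ray(d,0,0)[0])
E
```

```text
t: 2.4
ee_pos: [472.1, 296.3, 161.6]
orientation: [-1.758, -2.603, 0.0]
ft_force: [-0.7, -0.7, 0.6]
width: 87.6
grasp_force: 0.0
t: 2.57
ee_pos: [472.4, 295.9, 161.7]
orientation: [-1.747, -2.611, 0.0]
ft_force: [-0.1, 0.8, 0.6]
width: 87.6
grasp_force: 0.0
[445.49601181 360.65352211 306.82359104]
```

View pics/w2.png

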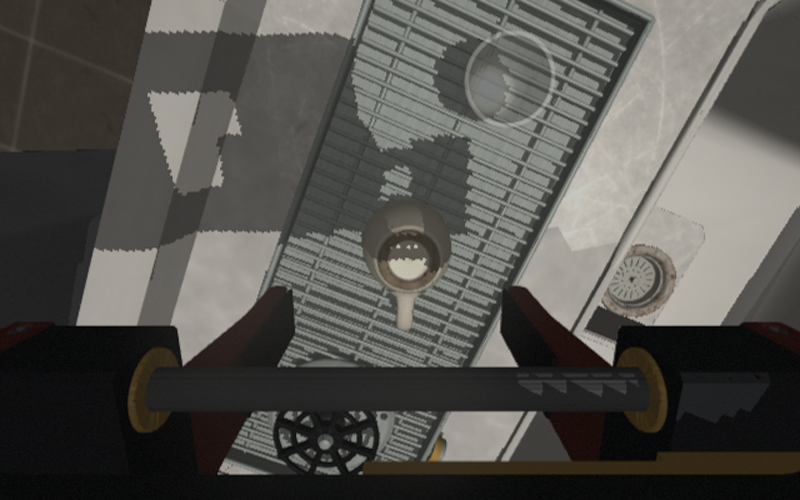

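Well seen: mug body between columns 363 and 451 at rows about 200–292, foot centre (408,256), handle tip (404,328), star centre (326,441). Now I'll work out the grasp from these.

```bash
python3 - <<'E'
from h import *
d=dict(np.load("w2.npz")); o=ctrl.get_obs(); C=Ro.from_rotvec(o["orientation"]).as_matrix()
f=lambda a,b,z:C.T@(plane(d,a/1.25,b/1.25,z)-o["ee_pos"])
for n,a,b,z in [("mouthL",363,245,16),("mouthR",451,245,16),("mouth near",407,200,16),("foot far",408,294,64),("handle tip",404,329,41),("handle root",407,296,55),("footL",377,258,64),("footR",441,258,64),("star",326,441,46),("starL",273,441,46),("starR",379,441,46),("nozzle",326,441,51),("glass",510,78,77)]:
  q=f(a,b,z); print(n,q.round(1),(C@q+o["ee_pos"]).round(1))
print(d["cx"]*1.25)
E
```

```text
mouthL [ -2.1 -25.  145.7] [450.2 284.3  16. ]
mouthR [ -2.1  39.  145.7] [509.4 308.7  16. ]
mouth near [ 30.7   6.8 145.7] [467.1 326.7  16. ]
foot far [-21.8   6.7  97.7] [487.  278.1  64. ]
handle tip [-56.7   4.7 120.7] [498.4 245.1  41. ]
handle root [-26.6   6.3 106.7] [488.4 273.6  55. ]
footL [  1.6 -12.5  97.7] [460.3 292.5  64. ]
footR [ 1.7 26.7 97.7] [496.5 307.5  64. ]
star [-145.1  -53.1  115.7] [478.7 141.3  46. ]
starL [-145.2  -92.6  115.7] [442.2 126.3  46. ]
starR [-145.1  -13.6  115.7] [515.2 156.4  46. ]
nozzle [-141.   -52.1  110.7] [478.1 145.6  51. ]
glass [102.6  58.5  84.7] [487.4 412.9  77. ]
397.0814849094987
```

```bash
python3 jog.py '[[1.5,7,20,0,0,0.04],[0,0,26,0,0,0],[0,0,26,0,0,0],[0,0,26,0,0,0],[0,0,20,0,0,0]]'; python3 jog.py '[[0,0,5,0,0,0],[0,0,0,0,0,0],[0,0,0,0,0,0]]'
```

```text
t: 3.03
ee_pos: [478.2, 299.0, 41.9]
orientation: [-1.801, -2.574, 0.002]
ft_force: [-0.4, -0.5, 1.0]
width: 87.7
grasp_force: 0.0
t: 3.28
ee_pos: [479.2, 299.3, 39.2]
orientation: [1.804, 2.572, 0.0]
ft_force: [-0.0, 0.4, -0.2]
width: 88.0
grasp_force: 0.0
```

```bash
python3 jog.py '[[0,0,1,0,0,0],[0,0,0,0,0,0],[0,0,0,0,0,0],[0,0,0,0,0,0],[0,0,0,0,0,0]]' 40; python3 jog.py '[[0,0,0,0,0,0],[0,0,0,0,0,0],[0,0,0,0,0,0]]'; python3 - <<'E'
from h import *
d=ctrl.get_image("wrist"); save(d,"w3",k=1.25); np.savez("w3.npz",**d)
E
```

```text
t: 3.7
ee_pos: [479.3, 299.1, 38.4]
orientation: [1.806, 2.57, 0.002]
ft_force: [0.1, -0.1, 4.7]
width: 61.5
grasp_force: 30.0
t: 3.95
ee_pos: [479.3, 299.1, 38.4]
orientation: [1.806, 2.57, 0.001]
ft_force: [-1.6, -0.6, 6.5]
width: 61.4
grasp_force: 30.2
```

View pics/w3.png

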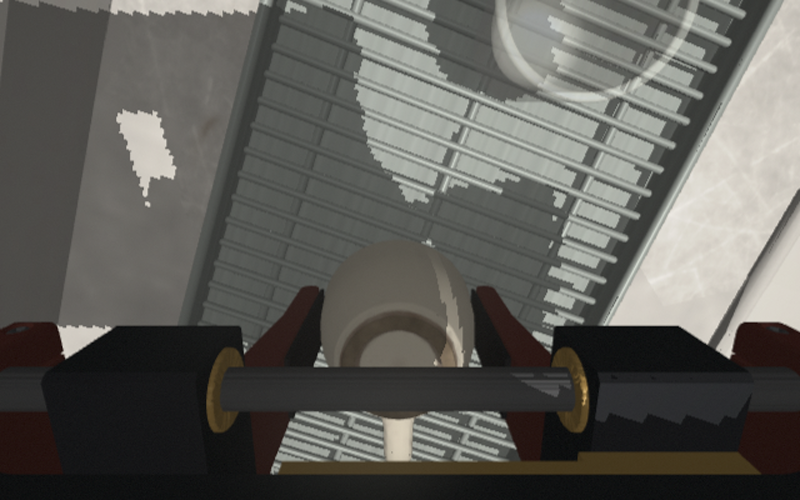

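Mug held between the pads: mouth edge nearest the camera at (398,238), handle tip straight down at column 398.

```bash
python3 - <<'E'
from h import *
d=dict(np.load("w3.npz")); o=ctrl.get_obs(); C=Ro.from_rotvec(o["orientation"]).as_matrix()
f=lambda a,b,z:C.T@(plane(d,a/1.25,b/1.25,z)-o["ee_pos"])
im=cv2.cvtColor(d["img"],cv2.COLOR_RGB2HSV)
print([tuple(im[r,318]) for r in range(182,202,2)])
for r in (235,238,241): print(f(398,r,16).round(1))
print("recess top edge",f(398,311,66).round(1)); 
print(C.round(3))
E
```

```text
[(np.uint8(50), np.uint8(9), np.uint8(84)), (np.uint8(50), np.uint8(8), np.uint8(92)), (np.uint8(45), np.uint8(12), np.uint8(82)), (np.uint8(45), np.uint8(12), np.uint8(84)), (np.uint8(53), np.uint8(11), np.uint8(90)), (np.uint8(23), np.uint8(26), np.uint8(88)), (np.uint8(18), np.uint8(34), np.uint8(89)), (np.uint8(23), np.uint8(34), np.uint8(89)), (np.uint8(22), np.uint8(32), np.uint8(88)), (np.uint8(22), np.uint8(31), np.uint8(90))]
[32.7  0.2 22.4]
[31.4  0.2 22.4]
[30.1  0.2 22.4]
recess top edge [ 19.9   0.1 -27.6]
[[-0.339  0.941  0.001]
 [ 0.941  0.339  0.   ]
 [ 0.     0.001 -1.   ]]
```

```bash
python3 jog.py '[[0,0,-8,0,0,0],[0,0,-16,0,0,0],[0,0,-20,0,0,0],[0,0,-14,0,0,0],[0,0,0,0,0,0]]'; python3 jog.py '[[-29.2,-10.9,0,0,0,0],[-29.2,-10.9,0,0,0,0],[-29.2,-10.9,0,0,0,0],[-29.2,-10.9,0,0,0,0],[-29.2,-10.9,0,0,0,0]]'; python3 jog.py '[[0,0,9,0,0,0],[0,0,8,0,0,0],[0,0,0,0,0,0],[0,0,0,0,0,0]]'; python3 - <<'E'
from h import *
d=ctrl.get_image("wrist"); save(d,"w4",(160,100,480,340),2.5); np.savez("w4.npz",**d)
E
```

```text
t: 4.42
ee_pos: [480.5, 299.8, 98.5]
orientation: [1.805, 2.569, 0.007]
ft_force: [0.5, 0.5, -0.4]
width: 61.6
grasp_force: 29.7
t: 4.83
ee_pos: [476.5, 141.7, 95.1]
orientation: [-1.805, -2.571, 0.001]
ft_force: [1.0, 0.7, -1.4]
width: 61.5
grasp_force: 29.7
t: 5.17
ee_pos: [476.8, 143.7, 77.8]
orientation: [-1.804, -2.571, 0.002]
ft_force: [0.4, 1.2, -1.0]
width: 61.6
grasp_force: 29.7
```

View pics/w4.png

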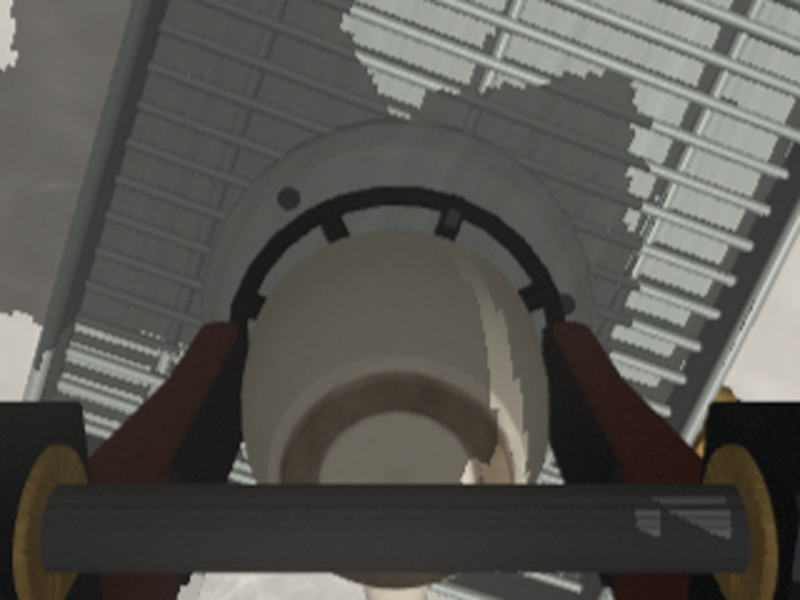

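The mug sits above the star, whose outer ring shows from (233,315) through (397,186) to (563,315) in the crop. I'll fit that arc at z=46.

```bash
python3 - <<'E'
from h import *
from scipy.optimize import least_squares
d=dict(np.load("w4.npz")); o=ctrl.get_obs(); C=Ro.from_rotvec(o["orientation"]).as_matrix()
g=cv2.cvtColor(d["img"],cv2.COLOR_RGB2GRAY)
# radial scan from crop (397,360)->outer edge of ring
P=[]
for a in np.radians(np.arange(-150,-29,3)):
    c0=np.array([160+397/2.5,100+355/2.5]); u=np.array([np.cos(a),np.sin(a)])
    rr=[r for r in np.arange(40,80,.5) if g[tuple(np.round((c0+u*r)[::-1]).astype(int))]<42]
    if rr:
        p=c0+u*(max(rr)+.25); 
        if p[1]<100+310/2.5: P.append(C.T@(plane(d,*p,46)-o["ee_pos"]))
P=np.array(P)[:,:2]
s=least_squares(lambda y:np.linalg.norm(P-y[:2],axis=1)-40,[0,0],loss="soft_l1"); print(len(P),"star in tool",s.x,s.fun.round(1))
s2=least_squares(lambda y:np.linalg.norm(P-y[:2],axis=1)-y[2],[0,0,40],loss="soft_l1"); print(s2.x)
ez=C.T@np.array([0,0,0.]); 
zr=o["ee_pos"][2]-22.4
for r in (229,231,233): print(zr,(C.T@(plane(d,160+398/2.5,100+r/2.5,zr)-o["ee_pos"])).round(1))
E
```

```text
41 star in tool [-2.20689732 -0.17287556] [-0.1 -0.  -0.5 -0.4 -0.  -0.2 -0.7 -0.   0.1  0.2  0.3 -0.2  0.2  0.2
  0.   0.1  0.2 -0.1  0.2  0.3  0.   0.3  0.3 -0.  -0.3  0.2  0.2  0.4
 -0.2 -0.  -0.1 -0.4  0.3 -0.3 -0.4  0.1 -0.3  0.2 -0.1 -0.2 -0.3]
[-1.39323136 -0.16733186 39.29844688]
55.83738223509456 [30.7  0.2 22.4]
55.83738223509456 [30.3  0.2 22.4]
55.83738223509456 [29.8  0.2 22.4]
```

```bash
python3 jog.py '[[0,0,5,0,0,0],[0,0,4,0,0,0],[0,0,3,0,0,0],[0,0,3,0,0,0],[0,0,0,0,0,0]]'; python3 jog.py '[[0,0,2,0,0,0],[0,0,1,0,0,0],[0,0,0,0,0,0],[0,0,0,0,0,0]]';python3 jog.py '[[0,0,1,0,0,0],[0,0,0,0,0,0],[0,0,0,0,0,0]]'
```

```text
t: 5.63
ee_pos: [477.4, 143.6, 63.5]
orientation: [1.806, 2.571, 0.001]
ft_force: [-0.7, 2.8, 4.8]
width: 61.3
grasp_force: 30.1
t: 5.97
ee_pos: [477.5, 143.5, 61.1]
orientation: [1.806, 2.57, 0.001]
ft_force: [-1.4, 3.2, 6.7]
width: 61.6
grasp_force: 30.2
t: 6.22
ee_pos: [477.5, 143.5, 60.3]
orientation: [1.806, 2.57, 0.001]
ft_force: [-2.1, 2.7, 7.2]
width: 61.5
grasp_force: 30.3
```

```bash
python3 jog.py '[[0,0,1,0,0,0],[0,0,0,0,0,0],[0,0,0,0,0,0]]' | grep -E "ee|ft";python3 jog.py '[[0,0,1,0,0,0],[0,0,0,0,0,0],[0,0,0,0,0,0]]'| grep -E "ee|ft";python3 jog.py '[[0,0,1,0,0,0],[0,0,0,0,0,0],[0,0,0,0,0,0]]'
```

```text
ee_pos: [477.5, 143.5, 60.1]
ft_force: [-4.6, 2.2, 19.2]
ee_pos: [477.6, 143.5, 59.9]
ft_force: [-7.0, 1.6, 29.8]
t: 6.97
ee_pos: [477.6, 143.5, 59.6]
orientation: [1.806, 2.57, 0.002]
ft_force: [-8.7, 0.2, 40.1]
width: 61.3
grasp_force: 32.3
```

Bottomed out at z≈60. I'll ease off a little and hold for more than two seconds.

```bash
Z='[[0,0,0,0,0,0],[0,0,0,0,0,0],[0,0,0,0,0,0],[0,0,0,0,0,0],[0,0,0,0,0,0]]'; python3 jog.py '[[0,0,-1.5,0,0,0],[0,0,0,0,0,0],[0,0,0,0,0,0],[0,0,0,0,0,0],[0,0,0,0,0,0]]'; for i in 1 2 3 4 ; do python3 jog.py '[[0,0,0,0,0,0],[0,0,0,0,0,0],[0,0,0,0,0,0],[0,0,0,0,0,0],[0,0,0,0,0,0]]' | grep -E "t:|ee|ft"; done; python3 jog.py '[[0,0,0,0,0,0],[0,0,0,0,0,0],[0,0,0,0,0,0],[0,0,0,0,0,0],[0,0,0,0,0,0]]'
```

```text
t: 7.38
ee_pos: [477.6, 143.5, 59.9]
orientation: [1.806, 2.57, 0.002]
ft_force: [-5.2, 2.0, 23.4]
width: 61.3
grasp_force: 31.2
t: 7.8
ee_pos: [477.6, 143.5, 59.9]
ft_force: [-5.2, 2.1, 23.9]
t: 8.22
ee_pos: [477.5, 143.5, 59.9]
ft_force: [-4.8, 2.0, 22.4]
t: 8.63
ee_pos: [477.6, 143.5, 59.9]
ft_force: [-5.7, 2.1, 24.3]
t: 9.05
ee_pos: [477.6, 143.5, 59.9]
ft_force: [-4.9, 1.7, 22.8]
t: 9.47
ee_pos: [477.6, 143.5, 59.9]
orientation: [1.806, 2.57, 0.002]
ft_force: [-6.0, 1.8, 22.9]
width: 61.4
grasp_force: 31.2
```

```bash
python3 jog.py '[[0,0,-4,0,0,0],[0,0,-10,0,0,0],[0,0,-18,0,0,0],[0,0,-30,0,0,0],[-10,3,-25,0,0,0]]' | grep -E "ee|ft"; python3 jog.py '[[-27.6,7,-17.5,0,0,0],[-27.6,7,-17.5,0,0,0],[-27.6,7,-17.5,0,0,0],[-27.6,7,-17.5,0,0,0],[-27.6,7,-17.5,0,0,0]]'| grep -E "ee|ft";  python3 jog.py '[[-27.6,7,-17.5,0,0,0],[-27.6,7,-17.5,0,0,0],[-27.6,7,-17.5,0,0,0],[-27.6,7,-17.5,0,0,0],[-27.6,7,-17.5,0,0,0]]'| grep -E "ee|ft";  python3 jog.py '[[-27.6,7,-17.5,0,0,0],[-17.6,6,-11,0,0,0],[0,0,0,0,0,0],[0,0,0,0,0,0]]'; python3 - <<'E'
from h import *
d=ctrl.get_image("wrist"); save(d,"w5",k=1.25); np.savez("w5.npz",**d)
E
```

```text
ee_pos: [482.0, 134.9, 146.1]
ft_force: [0.5, 0.2, -2.7]
ee_pos: [563.2, 15.3, 233.8]
ft_force: [-0.0, 0.0, -0.3]
ee_pos: [642.8, -102.6, 321.0]
ft_force: [1.7, -0.4, -0.8]
t: 11.05
ee_pos: [670.3, -140.2, 348.7]
orientation: [-1.808, -2.569, 0.0]
ft_force: [-1.0, -0.0, -1.7]
width: 61.2
grasp_force: 29.7
```

View pics/w5.png

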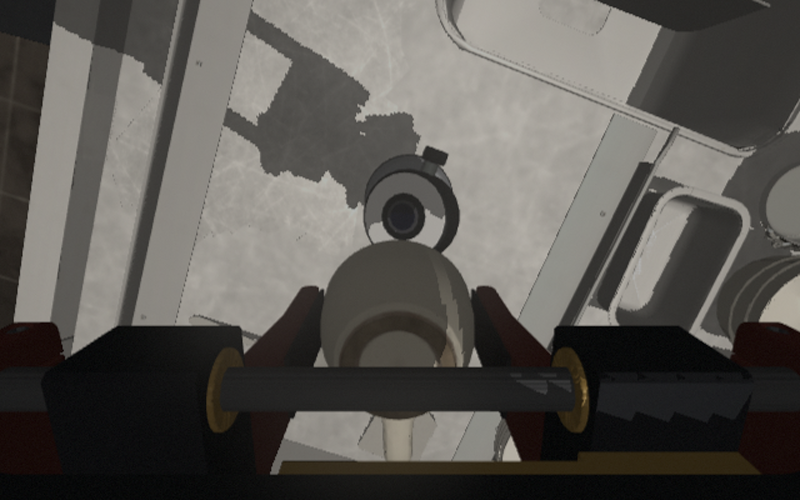

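Wrist view: inspection lens centred at about (401,215), its dark disc ~44 px across inside the ring, partly hidden by the mug; the mug's edge is still at row 238, so it hasn't slipped. I'll shift for clear views from several places.

```bash
cat > shot.py <<'E'
import sys
from h import *
d=ctrl.get_image("wrist"); np.savez(sys.argv[1]+".npz",**d)
E
python3 jog.py '[[-30,0,0,0,0,0],[-20,0,0,0,0,0],[0,0,0,0,0,0],[0,0,0,0,0,0]]' | grep ee; python3 shot.py a1
python3 jog.py '[[0,35,0,0,0,0],[0,25,0,0,0,0],[0,0,0,0,0,0],[0,0,0,0,0,0]]' | grep ee; python3 shot.py a2
python3 jog.py '[[0,-40,0,0,0,0],[0,-40,0,0,0,0],[0,-40,0,0,0,0],[0,0,0,0,0,0],[0,0,0,0,0,0]]' | grep ee; python3 shot.py a3
python3 - <<'E'
from h import *
for n in ("a1","a2","a3"):
    d=dict(np.load(n+".npz")); g=cv2.cvtColor(d["img"],cv2.COLOR_RGB2GRAY)
    e=proj(d,np.array([676,-133,150])).round().astype(int); print(n,e)
    x,y=e; sub=g[max(0,y-48):y+50:4, x-60:x+62:4]
    for r in sub: print(" ".join(f"{v:3d}" for v in r))
E
```

```text
ee_pos: [686.4, -185.8, 347.3]
ee_pos: [743.8, -163.8, 347.7]
ee_pos: [628.2, -207.2, 349.5]
a1 [326 131]
 82  84  86  90  87  88  86  87 172 147  85  86  85  86  87  90  90  86 159  86  70  47  45  53 162 163 160 160 163 163 164
 85  88  86  84  87  88 103 173  85  86  85  86  88  86  89  88  88 155 158  92 144 116 128 161 161 161 158 159 160 163 161
 84  83  86  84  86  87 136  87  84  84  85  87  70  41  75 129  94  45  42  94 156 101 158 165 162 163 161 159 160 162 159
 84  85  84  83  86 136  96  89  87  86  74  65 162 163 162 162 162 162 164  99  43 153 163 162 162 165 163 161 162 159 158
 83  86  83  84  83  84  86  85  89  73 141 162 162 162 163 163 162 163 163 163 137  43  85 161 160 162 160 160 161 160 159
 82  82  84  83  86  82  81  85  88 145 157 130 136 162 163 163 163 125  94 158 131 101  44  50 159 159 158 157 161 158 161
 83  81  79  81  85  85  83  84  94 108  93  93  93  94  94  93  93  93  94  94  94  95  44  42  50 158 156 156 157 156 157
 82  82  81  83  83  85  85  73  93  93  91  93  77  36  36  37  37  83  93  94  95  94  94  42  44 152 155 158 157 156 157
 8
[... 7631 characters left out ...]
 162 163 163 163 162 163 162 138  44  42  41 159 161 159 159 159 162 161 157 157
154 155 156 151 151 154 155 153 154  72  45 112 162 163 163 162 117  49  46  41 130 158 157 160 159 160 164 165 162 160 160
152 151 150 151 151 156 153 150 154  56  73 113  83  43  45  44  43  72 140 153 156 159 159 156 154 156 161 164 162 160 157
152 151 151 150 154 155 155 154 155  53  96 158 113 155 156 155 154 157 159 155 154 156 158 156 156 158 159 159 163 158 155
152 152 151 149 155 153 153 151  68  43  45  79 129 155 153 152 151 156 157 157 159 158 157 155 154 158 163 158 157 154 156
151 152 152 150 150 151 151 147  42  43  50  50  45 153 152 152 154 158 155 154 159 158 158 157 155 156 163 160 158 157 158
```

```bash
cat > lens.py <<'E'
from h import *
def normals(d,e):
    """closed form: image ellipse -> two candidate world normals (pointing at the camera)"""
    (x,y),(a,b),t=e; t=np.radians(t); Rr=np.array([[np.cos(t),-np.sin(t)],[np.sin(t),np.cos(t)]])
    M=Rr@np.diag([4/a**2,4/b**2])@Rr.T; c=np.array([x,y])
    Q=np.block([[M,-(M@c)[:,None]],[-(M@c)[None],np.array([[c@M@c-1]])]])
    K=np.array([[d["fx"],0,d["cx"]],[0,d["fy"],d["cy"]],[0,0,1]]); w,V=np.linalg.eigh(K.T@Q@K)
    if w[1]<0: w=-w[::-1];V=V[:,::-1]
    l3,l2,l1=w[0],w[1],w[2]   # l1>=l2>0>l3
    g=np.sqrt((l1-l2)/(l1-l3)); h=np.sqrt((l2-l3)/(l1-l3)); out=[]
    for s in (1,-1):
        n=s*g*V[:,2]+h*V[:,0]
        if n[2]>0: n=-n
        out.append(np.array(d["R"]).T@n)
    return out
def comp(m,seed):
    n,l=cv2.connectedComponents(m.astype(np.uint8)); k=l[seed[1],seed[0]]
    return max(cv2.findContours((l==k).astype(np.uint8),0,1)[0],key=cv2.contourArea)
def inner(d,thr,seed):
    g=cv2.GaussianBlur(cv2.cvtColor(d["img"],cv2.COLOR_RGB2GRAY),(3,3),0); k=4
    G=cv2.resize(g,None,fx=k,fy=k,interpolation=cv2.INTER_CUBIC)
    e=cv2.fitEllipseDirect(comp(G<thr,(seed[0]*k,seed[1]*k)))
    return ((e[0][0]+.5)/k-.5,(e[0][1]+.5)/k-.5),(e[1][0]/k,e[1][1]/k),e[2]
def outer(d,thr,seed):
    g=cv2.cvtColor(d["img"],cv2.COLOR_RGB2GRAY); k=4
    G=cv2.resize(g,None,fx=k,fy=k,interpolation=cv2.INTER_CUBIC)
    e=cv2.fitEllipseDirect(cv2.convexHull(comp(G>thr,(seed[0]*k,seed[1]*k))))
    return ((e[0][0]+.5)/k-.5,(e[0][1]+.5)/k-.5),(e[1][0]/k,e[1][1]/k),e[2]
E
python3 - <<'E'
from lens import *
R=[]
for n,thr,seed in (("a1",65,(324,127)),("a2",65,(262,130)),("a3",100,(380,130))):
    d=dict(np.load(n+".npz")); e=inner(d,thr,seed); R.append(ray(d,*e[0])); print(n,np.round(e[0],1),np.round(e[1],2),round(e[2]),[x.round(3) for x in normals(d,e)])
print("centre",tri(R))
X=tri(R)[0]
e=outer(d,128,(352,130)); print("outer",e,[x.round(3) for x in normals(d,e)])
z=np.linalg.norm(X-R[2][0]); print("diam inner/outer mm", inner(d,100,(380,130))[1][1]*z/d["fx"], e[1][1]*z/d["fx"])
t=ctrl.get_image("top"); s=ctrl.get_image("scene"); print(proj(t,X),proj(s,X))
E
```

```text
a1 [323.2 128.1] [35.63 39.83] 14 [array([0.379, 0.057, 0.924]), array([-0.428,  0.004,  0.904])]
a2 [265. 129.] [33.14 39.73] 5 [array([0.649, 0.152, 0.745]), array([-0.43 ,  0.004,  0.903])]
a3 [381.3 127.2] [37.28 40.15] 35 [array([-0.435,  0.004,  0.901]), array([ 0.074, -0.054,  0.996])]
centre (array([ 672.38040732, -131.5351329 ,  137.47345091]), [np.float64(0.03255509153900045), np.float64(0.03522520897390861), np.float64(0.013886692744459436)])Traceback (most recent call last):
  File "<stdin>", line 7, in <module>
  File "lens.py", line 27, in outer
    e=cv2.fitEllipseDirect(cv2.convexHull(comp(G>thr,(seed[0]*k,seed[1]*k))))
cv2.error: OpenCV(4.12.0) /io/opencv/modules/imgproc/src/shapedescr.cpp:723: error: (-201:Incorrect size of input array) There should be at least 5 points to fit the ellipse in function 'fitEllipseDirect'
```

Three views agree: lens at (672.4, −131.5, 137.5), line of sight (−0.431, 0.004, 0.902), a tilt of 0.446 rad. Both are within what was stated. Next, the goal pose.

```bash
cat > goal.py <<'E'
from h import *
X=np.array([672.4,-131.5,137.5]); n=np.array([-.431,.004,.902]); n/=np.linalg.norm(n); m=np.array([-1.5,.1,22.3])
o=ctrl.get_obs(); C=Ro.from_rotvec(o["orientation"])
z=C.apply([0,0,1]); R=(Ro.align_vectors([-n],[z])[0] if 0 else Ro.from_rotvec(np.cross(z,-n)/max(1e-9,np.linalg.norm(np.cross(z,-n)))*np.arccos(np.clip(z@-n,-1,1)))*C)
P=X+100*n-R.apply(m)
print("goal",P.round(1)); t,r=togo(P,R.as_matrix()); print("rot",r,"| move in final axes",R.inv().apply(P-o["ee_pos"]).round(1),"now axes",t)
M=o["ee_pos"]+C.apply(m); print("mouth: dist",((M-X)@n).round(1),"off",np.linalg.norm((M-X)-((M-X)@n)*n).round(1), "ang",np.arccos(min(1,-z@n)).round(4), o["qpos"].round(2))
E
python3 goal.py
```

```text
goal [ 619.1 -129.6  247.6]
rot [-0.417 -0.154  0.   ] | move in final axes [ 91.2 -24.2  87.2] now axes [ 76.4  15.9 102.1]
mouth: dist 189.1 off 89.2 ang 0.4447 [-0.34  0.38  1.43  0.    1.33 -0.68]
```

```bash
python3 jog.py '[[0,0,0,-0.104,-0.0385,0],[0,0,0,-0.104,-0.0385,0],[0,0,0,-0.104,-0.0385,0],[0,0,0,-0.105,-0.0385,0],[0,0,0,0,0,0]]'|grep ee; python3 jog.py '[[22,-6,18,0,0,0],[22,-6,18,0,0,0],[20,-5,15,0,0,0],[0,0,0,0,0,0],[0,0,0,0,0,0]]'; python3 goal.py
```

```text
ee_pos: [628.1, -205.6, 346.9]
t: 13.17
ee_pos: [619.8, -151.4, 285.8]
orientation: [1.582, 2.258, 0.353]
ft_force: [0.1, 0.9, -0.5]
width: 61.4
grasp_force: 29.7
goal [ 619.1 -129.6  247.6]
rot [-0.003 -0.004 -0.   ] | move in final axes [26.4 -8.5 34.1] now axes [26.3 -8.4 34.3]
mouth: dist 134.1 off 27.7 ang 0.0049 [-0.32  0.24  1.85  0.22  0.64 -0.82]
```

```bash
python3 jog.py '[[13,-4,16,-0.003,-0.004,0],[9,-3,12,0,0,0],[4.4,-1.4,6.1,0,0,0],[0,0,0,0,0,0],[0,0,0,0,0,0]]'; python3 goal.py; python3 jog.py '[[0,0,0,0,0,0],[0,0,0,0,0,0]]'|grep ft; python3 goal.py
```

```text
t: 13.58
ee_pos: [619.7, -131.2, 249.1]
orientation: [1.58, 2.249, 0.354]
ft_force: [0.8, -1.4, -0.4]
width: 61.1
grasp_force: 29.7
goal [ 619.1 -129.6  247.6]
rot [0.003 0.004 0.   ] | move in final axes [ 1.9 -0.6  1.1] now axes [ 1.9 -0.6  1.1]
mouth: dist 101.1 off 2.0 ang 0.0045 [-0.28  0.28  1.9   0.22  0.54 -0.79]
ft_force: [-0.2, 0.7, -1.3]
goal [ 619.1 -129.6  247.6]
rot [0.004 0.004 0.   ] | move in final axes [ 2.  -0.4  1.6] now axes [ 2.  -0.4  1.6]
mouth: dist 101.6 off 2.1 ang 0.0056 [-0.28  0.28  1.9   0.23  0.54 -0.79]
```

```bash
python3 jog.py '[[2,-0.4,1.6,0.003,0.004,0],[0,0,0,0,0,0],[0,0,0,0,0,0],[0,0,0,0,0,0],[0,0,0,0,0,0]]'; python3 goal.py; python3 - <<'E'
from h import *
d=ctrl.get_image("wrist"); w=dict(np.load("w3.npz")); h=lambda i:cv2.cvtColor(i,cv2.COLOR_RGB2HSV)
print([tuple(map(int,h(d["img"])[r,318])) for r in range(182,204,2)])
# shift of mug body patch vs w3 (gradient template)
g=cv2.cvtColor(d["img"],cv2.COLOR_RGB2GRAY);T=cv2.cvtColor(w["img"],cv2.COLOR_RGB2GRAY)[240:290,265:350]
r=cv2.matchTemplate(g[225:305,250:365],T,cv2.TM_CCOEFF_NORMED); print(cv2.minMaxLoc(r)[1::2],"expect (15,15)")
print(ctrl.get_obs()["qvel"].round(3))
E
```

```text
t: 14.17
ee_pos: [618.2, -128.9, 246.3]
orientation: [1.583, 2.254, 0.354]
ft_force: [0.6, -0.2, -0.5]
width: 61.7
grasp_force: 29.7
goal [ 619.1 -129.6  247.6]
rot [-0.001 -0.001  0.   ] | move in final axes [-1.1  1.1 -0.8] now axes [-1.1  1.1 -0.8]
mouth: dist 99.2 off 1.6 ang 0.0013 [-0.28  0.28  1.9   0.23  0.54 -0.79]
[(15, 11, 46), (10, 17, 46), (30, 6, 44), (0, 8, 68), (120, 4, 59), (18, 19, 68), (20, 30, 76), (20, 31, 75), (23, 30, 76), (23, 26, 77), (23, 30, 76)]
(0.8468037843704224, (14, 14)) expect (15,15)
[0.001 0.001 0.001 0.001 0.001 0.001]
```

```bash
python3 jog.py '[[-0.8,0.7,-0.6,0,0,0],[0,0,0,0,0,0],[0,0,0,0,0,0],[0,0,0,0,0,0],[0,0,0,0,0,0]]' | grep ee; python3 goal.py; python3 jog.py '[[0,0,0,0,0,0],[0,0,0,0,0,0],[0,0,0,0,0,0],[0,0,0,0,0,0],[0,0,0,0,0,0]]' | grep ee; python3 goal.py; python3 -c "
from workcell import ctrl
print(ctrl.close_job())"
```

```text
ee_pos: [618.7, -129.4, 247.1]
goal [ 619.1 -129.6  247.6]
rot [-0.001 -0.001  0.   ] | move in final axes [-0.4  0.4 -0.3] now axes [-0.4  0.4 -0.3]
mouth: dist 99.7 off 0.6 ang 0.0015 [-0.28  0.28  1.9   0.23  0.54 -0.79]
ee_pos: [618.8, -129.4, 247.1]
goal [ 619.1 -129.6  247.6]
rot [-0.001 -0.001  0.   ] | move in final axes [-0.4  0.4 -0.2] now axes [-0.4  0.4 -0.2]
mouth: dist 99.8 off 0.6 ang 0.0014 [-0.28  0.28  1.9   0.23  0.54 -0.79]
the job is handed in; nothing more can be done
None
```

The job is handed in after about 15 s of the 43 s: the mug was rinsed with the star held right down for over 2.5 s, and it is now held with its mouth facing the lens, by my measurements 99.8 mm from the glass, 0.6 mm off centre and within 0.002 rad of square; the press briefly peaked at about 40 N at the wrist.

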